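# Seat a tube in the drilling jig and hold it down for drilling

## Robot

A 6-joint arm with a two-finger parallel gripper is mounted at the origin on a cart in front of the work surface, level with it; the furniture and walls round the work are solid. World frame = base frame: x ahead of the robot, y to its left, z up, the work surface at z = 0. Lengths are in mm, angles in rad, forces in N, time in s.
With the tool pointing down it reaches from about 325 to 775 mm from the base axis. Payload 5.5 kg.
Tool frame: the origin (TCP) lies midway between the tips of the shut fingers; the grasp point (between the pads) lies 19 mm behind it; z points along the fingers, y is the line along which they close (so a half turn about z gives the same grasp; the last joint's range is limited). The gripper opens to 85 mm and grips with 20 to 120 N. Pads are 22 mm wide; open, the fingers measure 114 mm over their backs; the gripper's body (76 mm by 85 mm) begins 54 mm behind the grasp point. The pads swing forward as they close: fully open they stand 13 mm farther back than shut.
Start: joints at [-1.355, 0.091, 1.231, -0, 1.82, -0.057], TCP at [161.656, -577.827, 231.275] pointing down, gripper open.
Joint ranges: [-2.87, 2.87], [-0.86, 2.18], [0.17, 2.46], [-1.51, 4.65], [0.06, 2.69], [-2.65, 2.65]. Speed limits (rad/s): [2.57, 2.57, 3.01, 3.14, 3.14, 3.14].

## Interface

Orientations are given as a unit quaternion [x, y, z, w].
In Python, from plant import bot, imaging gives the robot as it stands. The module is installed in compiled form; this text tells all that it offers.
- The arm moves only by the shell command python3 -m crank 'ROWS'. ROWS is JSON, one flat list of numbers, 7 for each row, row after row: the turn, a rotation vector about the tool's x, y, z scaled (see below), then the shift along the tool's x, y, z scaled (see below), then the closure, from -1 (fully open) to 1 (shut). In form: [rx, ry, rz, dx, dy, dz, grip, rx, ry, rz, dx, dy, dz, grip, ...]. A call has 1 to 10 rows; each row is the pose to reach, as a shift and turn from the pose commanded when the call began, along the tool's axes at that moment, turning the shorter way round; what a row does not reach only later rows make up. The controller multiplies each number of a shift by 100 mm and each number of a turn by pi rad. A row lasts 1/12 s, in which the tool goes at most 41.7 mm and 7.16 degrees, less where a joint would pass 70% of its speed; a pose out of reach is approached as far as the arm can. A call with a number of a shift or a turn outside -1 to 1 is refused whole. A call with a gripper value outside its range is refused whole. The fingers move at their own pace and stop on an object; the grip force is fixed at half the most. Time passes only in rows, so rows that repeat a pose let the fingers close. It gives the time, the measured TCP pose, the force, the opening and the grip force at its end, in the units of the state.
- bot.get_state(): the state, without advancing time (a new reading comes with each control period).
- imaging.snapshot(name): name is "scene" or "side" or "wrist"; returns a dict with "image" (384x512x3 uint8, red, green, blue), "fx", "fy", "cx", "cy" (pixels), "R" (3x3) and "t" (3): a world point X has camera coordinates R X + t. Camera axes: x right, y down, z forward; pixel columns grow to the right and rows downward; lengths in mm; the calibration is good to about 2 mm. A picture is of the moment at which its call begins. There is no depth.
- bot.close_job(): hands the job in; it is judged then, once.
Trained networks look in a picture, given as the dict that the camera call returned (one of the last four; its "shot" number tells which), for a name from the list of things; names that differ only in an ending like _2 or _b are one class to them, and where a whole thing is asked for, a point or a joint stands for the part that bears it (a point fixed in the world has none). Each returns a list of dicts, best first, with "p" (0 to 1); they miss things now and then, are a little off and sometimes report something else, mostly with a low value. They report only what shows in the picture. A call takes as long as a camera call. They do not tell look-alikes from the thing itself.
- imaging.look_for(picture, thing): "location" ([x, y, z] in mm, in world coordinates, good to about 4 mm: the middle of the surface that is visible of it).
- imaging.trace(picture, thing): "pixels" (384x512 bool, what is visible of it).
- imaging.spot_point(picture, thing): "location" ([x, y, z] in mm, in world coordinates, good to about 4 mm: a listed point, or the origin of a listed thing).
The state is a dict: "time_s": time; "q": joint angles; "joint_vel": joint speeds; "effort": joint torques, N m; "position": TCP position; "orientation": TCP orientation; "contact_force": force on the tool from outside, world axes, zero at the start; "wrist_torque": the same for the moment, N m; "width": finger opening in mm; "grip_force": force on a finger pad.
Only numpy, scipy, OpenCV 4.12 (cv2) and the standard library are available. Lean on these libraries where they do the work, as an engineer would, in place of code of your own. Each camera call takes 0.05 s, during which the arm holds its last target. There are 200 camera calls.

## Task

Load the square steel tube offcut into the dark green drilling jig: slide it endwise under the drill-bush arm, from the open end of the jig, until it is fully home against the end stop, and let go of it. Then push the sprung hold-down lever down by its black ball knob until the rubber foot bears on the tube and is squeezed about 5 mm (half of its spring travel; the lever is then about level), keep it steadily pressed there for three seconds, and finish still holding it down so that I can drill. Leave the tools lying round the jig where they are.

Things in the scene. Friction and masses are not known exactly. Their poses are not given: they have to be found in the camera images.
- drill_jig: Dark green drilling jig bolted to the table. Origin at table height; own x to its back (lever pivot side), y along the tube channel from its open mouth to the end stop, z up. Base 12 mm thick: y -30 to 100 mm (x -45 to 105 mm), with a loading tongue y -130 to -20 mm (x -45 to 45 mm). For y < -14 mm its top is bare: the tube can be laid there from above, then slid in.
- jig_mouth (a point): Start of the channel: jig x 0, y 0, on the base top (12 mm above the table). Channel 43.6 mm wide, centred on it, runs 80 mm along jig +y between a back fence 30 mm high (outer side x 36 mm) and a front rail 16 mm high (outer side x -34 mm); the mouth flares from y -14 mm, where it is about 62 mm wide.
- drill_bush (a point): Top of the brass drill bush, 74 mm above the table at jig x 0, y 7 mm. Its dark arm (18 mm wide, jig y -2 to 16 mm, x -20 to 36 mm, top 68 mm above the table) bridges the channel from the back fence, 57 mm above the table: about 5 mm clear of the tube.
- hold_down_pivot (a point): Pivot of the hold-down lever: jig x 70, y 30, z 77 mm; the hinge axis runs along the jig's y. The lever swings in the plane jig y = 30 mm, crossing the channel between bush arm and end stop.
- hold_down_hinge (a joint): Hinge of the red spring-return lever, rad: 0 up, at rest (0.50 rad above level, pointing to the jig's front), 0.50 level, 0.62 end. Grows as the knob goes down; a spring lifts it when let go. Knob force about 2 to 4 N until the foot meets the tube at about 0.43 rad; 5 mm squeeze at about 0.50 rad and 7 to 9 N.
- ball_knob (a point): Centre of the black ball knob, 30 mm diameter, on the lever's front end, 185 mm from the pivot: 166 mm above the table with the lever up, 77 mm when level. Can be pinched from above across the jig's y, or pushed down with closed fingers. A 10 mm steel rod leads from it back to the lever.
- foot (a joint): Squeeze of the sprung pressure foot under the lever, m: 0 hanging free, 0.010 bottomed. Starts to give at about 5 N, 1.2 N/mm. Its steel stem rises out of the top of its sleeve as it is squeezed.
- foot_face (a point): Centre of the round rubber underside (15 mm diameter) of the pressure foot, 70 mm from the pivot and 30 mm below the lever's middle line.
- end_stop: Steel end stop block in the channel, 34 x 22 x 28 mm with a bolt on top, bolted down at a different place along the channel each time. Axes as the jig's; origin at the middle of the base top under it; the face that the tube meets lies 12 mm from the origin towards the channel mouth (own y -12 mm), i.e. at jig y 40 to 60 mm.
- square_tube: Dark square steel tube offcut, 40 x 110 x 40 mm, loose on the table; origin at the centre of its underside, own y along its length. Either end may go in first.
- tube_mid (a point): Middle of the square tube (20 mm above its underside). Seated, it lies 55 mm from the stop's face, i.e. at y -67 mm in the end stop's frame and 32 mm above the table.
- oil_can: Green oil can with a long spout, 72 x 103 x 195 mm, standing left of the jig; a bystander. Origin under its centre.
- tape_measure: Yellow tape measure, 39 x 94 x 62 mm; a bystander. Origin under its centre.
- centre_punch: Steel centre punch, 9 x 115 x 9 mm, lying in front of the jig; a bystander. Origin under its centre.
- caliper: Caliper, 60 x 205 x 11 mm, lying at the right; a bystander. Origin under its centre.
- hold_down: Red spring-return hold-down lever with steel rod and ball knob. Origin on the pivot; its y is the jig's y, the other axes tilt as it swings (as built they equal the jig's with the lever up).
Things that resemble listed ones, but are neither listed nor needed, are in the scene too. Of the things like the square_tube, leave any that is yellow; of the rest the larger one is meant.

How it is judged:
By the outcome, as a careful person would: the job done as asked, in the order asked, and still so for the second after the job is handed in, while the arm keeps its last pose, push and grip.
It also fails if it takes over 64 s, if anything falls off the work surface, if the arm or the gripper's body presses on something with over 40 N, if the wrist force passes 120 N, or if a joint passes its speed limit or range.

## Working session

There is one attempt and no reset: what is moved stays moved. The work goes in short steps, Python scripts to look and compute and a shell command to move; the robot and the scene stay as the last step left them, time stands still between calls to the robot, and variables do not carry over. Pictures are saved under pics/ and viewed, at most 10 in all, crops included, and the job is handed in when it is done.

```bash
mkdir -p pics
cat > h.py <<'E'
import numpy as np, cv2
from plant import bot, imaging
np.set_printoptions(precision=1,suppress=True)
def save(p,n,crop=None,s=1):
    im=p["image"][:,:,::-1]
    if crop: a,b,c,d=crop; im=im[b:d,a:c]
    cv2.imwrite("pics/"+n,cv2.resize(im,None,fx=s,fy=s,interpolation=cv2.INTER_CUBIC))
def pix(p,X):
    c=np.asarray(p["R"])@np.asarray(X,float)+np.asarray(p["t"]); return np.array([p["fx"]*c[0]/c[2]+p["cx"],p["fy"]*c[1]/c[2]+p["cy"]])
def ray(p,uv):
    R=np.asarray(p["R"]);t=np.asarray(p["t"]); return -R.T@t, R.T@np.array([(uv[0]-p["cx"])/p["fx"],(uv[1]-p["cy"])/p["fy"],1.])
def onz(p,uv,z):
    o,d=ray(p,uv); return o+d*(z-o[2])/d[2]
def tri(l):
    A=np.zeros((3,3));b=np.zeros(3)
    for p,uv in l:
        o,d=ray(p,uv);d=d/np.linalg.norm(d);M=np.eye(3)-np.outer(d,d);A+=M;b+=M@o
    return np.linalg.solve(A,b)
def delta(T,st=None):
    from scipy.spatial.transform import Rotation as Ro
    s=st or bot.get_state(); return Ro.from_quat(s["orientation"]).as_matrix().T@(np.asarray(T)-s["position"])/100
E
python3 - <<'E'
from h import *
ps={n:imaging.snapshot(n) for n in("scene","side")}
im=np.hstack([ps[n]["image"] for n in ps])[:,:,::-1]
save(ps["scene"],"a.png",s=1.5);save(ps["side"],"b.png",s=1.5)
for n,p in ps.items():
    print(n)
    for th in["drill_jig","jig_mouth","drill_bush","hold_down_pivot","ball_knob","end_stop","square_tube","tube_mid","foot_face","oil_can","tape_measure","centre_punch","caliper"]:
        for r in imaging.spot_point(p,th)[:3]: print(th,round(r["p"],2),np.array(r["location"]),pix(p,r["location"]))
s=bot.get_state();print(s["orientation"],s["position"],s["width"],s["contact_force"])
E
```

```text
scene
drill_jig 0.95 [618.9 166.4   1. ] [211.7 232.4]
drill_jig 0.24 [ 459.9 -481.5   -3. ] [320.7 165.7]
jig_mouth 0.77 [617.4 163.4  14.2] [212.3 230.1]
drill_bush 0.82 [617.4 173.1  67.5] [210.2 223.2]
hold_down_pivot 0.87 [682.4 209.1  77.9] [192.2 219.7]
ball_knob 0.49 [523.6 181.9 166.8] [226.3 218.6]
end_stop 0.61 [606.8 217.3  10.3] [206.1 239.9]
square_tube 0.8 [533.6 -56.3   0.5] [258.6 210. ]
square_tube 0.69 [ 413.8 -194.2    2.6] [298.1 203.2]
square_tube 0.6 [ 518.7 -214.5    0.8] [281.  191.1]
tube_mid 0.73 [533.6 -54.   18.8] [258.4 207.5]
tube_mid 0.48 [ 515.3 -213.2   19.1] [281.7 188.7]
oil_can 0.76 [663.6 456.7   1.4] [155.5 273.4]
tape_measure 0.72 [608.8 215.9  12.9] [205.9 239.1]
tape_measure 0.64 [463.1 426.8  -0.8] [200.  294.7]
centre_punch 0.62 [461.7 425.7  -2.6] [200.5 294.9]
centre_punch 0.37 [446.1  41.9   0.5] [262.2 232.9]
caliper 0.56 [ 458.4 -481.7   -0.4] [321.1 165.4]
caliper 0.51 [615.  160.2  14.6] [213.2 229.8]
side
drill_jig 0.7 [617.4 160.2   0.2] [220.4 249. ]
jig_mouth 0.71 [616.5 161.4  14.4] [220.1 246.2]
jig_mouth 0.4 [438.1  37.   -1.9
[... 301 characters left out ...]
0.7] [285.1 184.5]
square_tube 0.85 [539.1 -55.4  -3.4] [266.2 210.9]
tube_mid 0.81 [537.7 -59.2  22.9] [266.9 204.6]
tube_mid 0.65 [ 411.7 -196.7   11.7] [312.2 190.3]
tube_mid 0.61 [ 513.6 -215.1   24.1] [286.5 179.2]
foot_face 0.59 [608.2 190.5  86.9] [216.9 236.8]
oil_can 0.59 [666.7 459.   -0.4] [157.1 325.9]
tape_measure 0.95 [470.4 423.7  -1.5] [232.2 336.5]
tape_measure 0.46 [614.3 163.    2.3] [220.9 249.4]
tape_measure 0.22 [617.5 177.1  77.5] [216.1 235.2]
centre_punch 0.58 [440.9  37.3  -0.9] [286.  235.2]
caliper 0.74 [520.3 180.8 163.7] [245.5 222.2]
caliper 0.68 [ 458.6 -481.    -0.6] [316.9 149.3]
[ 1.   0.1 -0.   0. ] [ 161.7 -577.8  231.3] 85.57669767718541 [ 0.1  0.3 -0.6]
```

View pics/a.png

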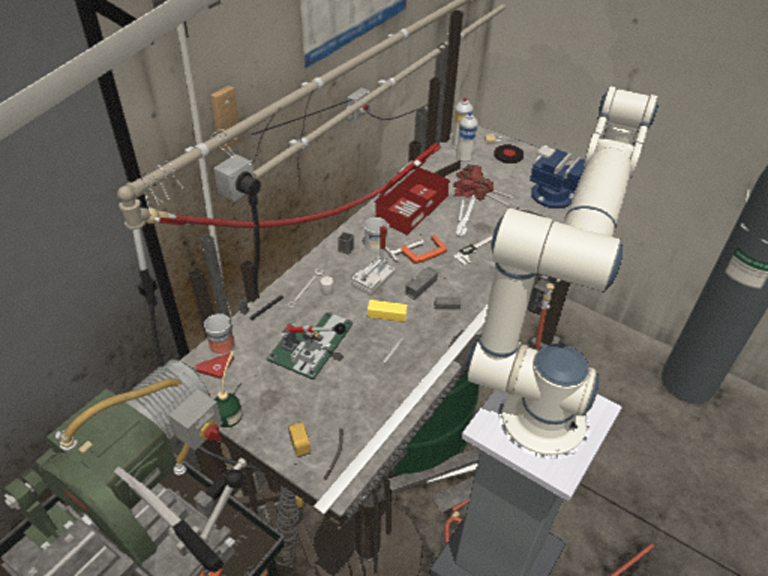

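View pics/b.png

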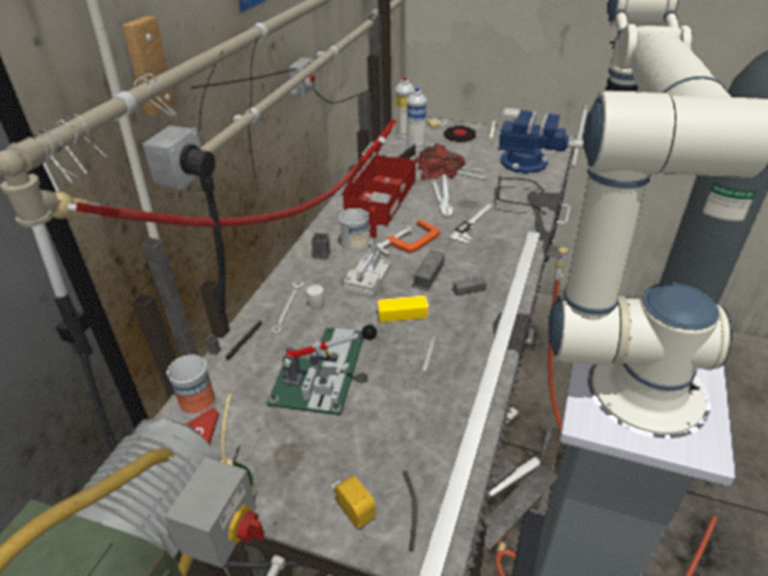

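The scene view (1.5x pixels) shows the jig at about (312,345), the red lever with its black knob at (340,328), and three bar-like things:
- Yellow bar at (388,311): excluded by its colour.
- Small dark bar at (447,303): the smaller of the two dark ones.
- Large dark tube at (422,284), world about (516,-214): the larger non-yellow one, so this is the one meant.

I'll confirm this in a crop and get its axis.

Run:
```python
from h import *
p=imaging.snapshot("side")
save(p,"c.png",(230,150,350,240),6)
for r in imaging.trace(p,"square_tube")[:3]:
    m=r["pixels"].astype(np.uint8); v,u=np.nonzero(m)
    w=np.array([onz(p,(a,b),25)[:2] for a,b in zip(u,v)],np.float32)
    print(r["p"],u.mean(),v.mean(),cv2.minAreaRect(w))
s=bot.get_state();print(s["time_s"],np.array2string(np.array(s["orientation"]),precision=4),delta([516,-214,260]))
```

```text
0.61 284.72514619883043 179.96491228070175 ((517.6752319335938, -212.19528198242188), (160.09671020507812, 52.988609313964844), 85.90465545654297)
0.6 267.62992125984255 205.24015748031496 ((533.5501708984375, -56.80555725097656), (115.79676818847656, 81.47053527832031), 26.884614944458008)
0.55 312.4864864864865 189.66666666666666 ((408.9859619140625, -185.96104431152344), (89.88766479492188, 55.601810455322266), 36.41987609863281)
1.5 [ 0.9907  0.136  -0.      0.    ] [ 4.4 -2.5 -0.3]
```

View pics/c.png

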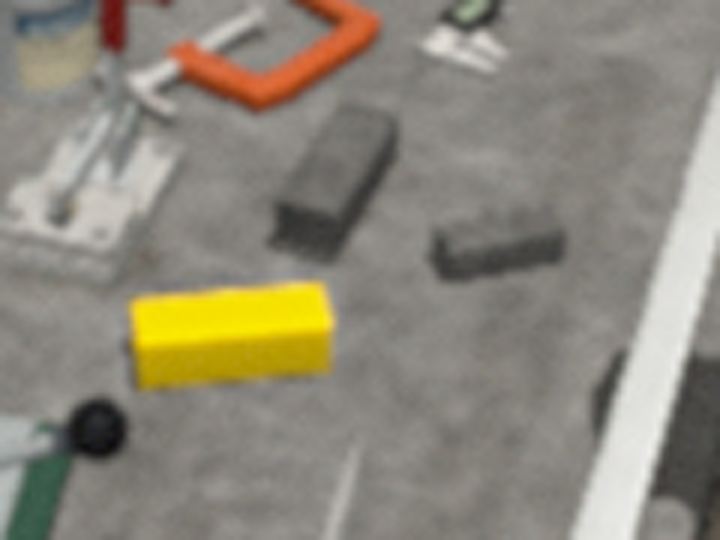

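The crop confirms it. The large dark tube is at crop (335,180), clearly bigger than the dark piece at (500,240), and the third bar is yellow. I'll move over the large tube.

```bash
python3 -m crank '[0,0,0,0.88,-0.5,0,-1,0,0,0,0.88,-0.5,0,-1,0,0,0,0.88,-0.5,0,-1]' >/dev/null
python3 -m crank '[0,0,0,0.88,-0.5,0,-1,0,0,0,0.88,-0.5,0,-1,0,0,0,0.88,-0.5,0,-1]'
python3 -m crank '[0,0,0,0.88,-0.5,0,-1,0,0,0,0.88,-0.5,0,-1,0,0,0,0.88,-0.5,0,-1]' >/dev/null
python3 -m crank '[0,0,0,0.88,-0.5,0,-1,0,0,0,0.88,-0.5,0,-1,0,0,0,0.88,-0.5,0,-1]' >/dev/null
python3 -m crank '[0,0,-0.1,0.88,-0.5,0,-1,0,0,-0.2,0.88,-0.5,0,-1,0,0,-0.3,0.88,-0.5,0,-1,0,0,-0.414,0.88,-0.5,0,-1,0,0,-0.414,0.88,-0.5,0,-1,0,0,-0.414,0.88,-0.5,0,-1,0,0,-0.414,0.88,-0.5,0,-1,0,0,-0.414,0.88,-0.5,0,-1,0,0,-0.414,0.88,-0.5,0,-1,0,0,-0.414,0.88,-0.5,0,-1]'
python3 - <<'E'
from h import *
p=imaging.snapshot("wrist");save(p,"d.png",s=1.5)
R=np.asarray(p["R"]);print("cam",-R.T@p["t"],R)
for r in imaging.trace(p,"square_tube")[:3]:
    m=r["pixels"].astype(np.uint8); v,u=np.nonzero(m)
    w=np.array([onz(p,(a,b),40)[:2] for a,b in zip(u,v)],np.float32)
    print(r["p"],u.mean(),v.mean(),cv2.minAreaRect(w))
for th in("tube_mid","square_tube"):
    for r in imaging.spot_point(p,th)[:2]: print(th,r["p"],np.array(r["location"]))
s=bot.get_state();print(s["time_s"],s["position"],np.array2string(np.array(s["orientation"]),precision=4),np.array(s["q"]))
E
```

```text
time_s: 2.0
position: [306.9, -431.1, 231.8]
orientation: [0.991, 0.137, 0.001, -0.0]
contact_force: [-0.4, 0.0, 0.0]
width: 85.2
grip_force: 0.0
time_s: 3.33
position: [518.0, -218.5, 231.3]
orientation: [0.722, 0.692, 0.0, 0.0]
contact_force: [-0.0, -0.1, -1.0]
width: 85.4
grip_force: 0.0
cam [ 520.4 -147.6  374.1] [[ 1.  -0.   0. ]
 [-0.  -1.   0.3]
 [-0.  -0.3 -1. ]]
0.88 253.99885746929448 19.933447586403883 ((532.1749267578125, -60.481361389160156), (101.83479309082031, 44.52791976928711), 26.618690490722656)
0.78 255.9101425881087 164.14635458703256 ((518.5936889648438, -213.16970825195312), (111.17601776123047, 40.38522720336914), 85.43867492675781)
0.78 161.66666666666666 148.96164692611393 ((417.9716796875, -190.04037475585938), (77.88085174560547, 26.448572158813477), 35.919677734375)
tube_mid 0.91 [ 518.8 -215.1   22.4]
tube_mid 0.86 [533.4 -56.1  20.8]
square_tube 0.89 [ 517.  -212.8    1.6]
square_tube 0.84 [541.8 -54.7   3.5]
3.5333 [ 518.  -218.5  231.3] [0.7253 0.6885 0.     0.    ] [-0.5 -0.   1.3  0.   1.8 -0.4]
```

View pics/d.png

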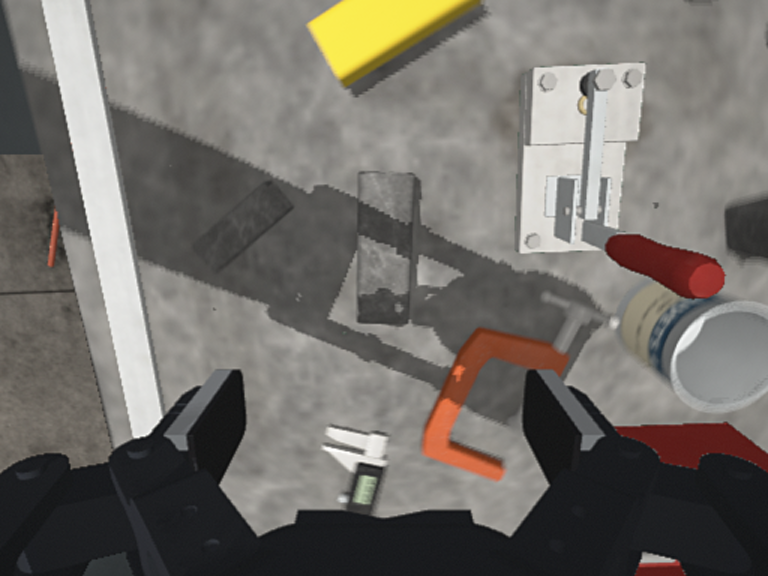

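The wrist view shows the target tube at (385,248), the jig off-frame, and the orange clamp at (485,400), clear of the finger path. The measured outline is 111 x 40 mm on the z=40 plane, which matches the tube. I'll go down 22 mm to the tail side of its centre.

```bash
python3 -m crank '[0,0,0.009,-0.17,-0.005,0.4,-1,0,0,0.009,-0.17,-0.005,0.8,-1,0,0,0.009,-0.17,-0.005,1,-1,0,0,0.009,-0.17,-0.005,1,-1]' >/dev/null
python3 -m crank '[0,0,0,0,0,0.3,-1,0,0,0,0,0,0.6,-1,0,0,0,0,0,0.9,-1,0,0,0,0,0,0.9,-1]'
python3 -m crank '[0,0,0,0,0,0.18,-1,0,0,0,0,0,0.36,-1,0,0,0,0,0,0.36,-1,0,0,0,0,0,0.36,-1]'
python3 -m crank '[0,0,0,0,0,0,1,0,0,0,0,0,0,1,0,0,0,0,0,0,1,0,0,0,0,0,0,1,0,0,0,0,0,0,1,0,0,0,0,0,0,1,0,0,0,0,0,0,1]'
```

```text
time_s: 4.2
position: [514.2, -234.1, 36.4]
orientation: [0.734, 0.679, -0.001, -0.004]
contact_force: [-1.0, 0.2, -1.2]
width: 85.4
grip_force: 0.0
time_s: 4.53
position: [517.3, -235.7, 7.1]
orientation: [0.734, 0.679, 0.0, 0.0]
contact_force: [0.9, 0.0, 1.1]
width: 85.3
grip_force: 0.0
time_s: 5.12
position: [517.4, -235.9, 6.9]
orientation: [0.734, 0.68, 0.0, 0.001]
contact_force: [-0.5, 0.9, 6.4]
width: 39.0
grip_force: 62.5
```

```bash
python3 -m crank '[0,0,0,0,0,-0.2,1,0,0,0,0,0,-0.5,1,0,0,0,0,0,-0.8,1,0,0,0,0,0,-1,1,0,0,0,0,0,-1,1]'
python3 -m crank '[0,0,0,0,0,-0.4,1,0,0,0,0.2,0,-0.8,1,0,0,0,0.5,0.2,-1,1,0,0,0,0.8,0.2,-1,1,0,0,0,1,0.2,-1,1]' >/dev/null
python3 -m crank '[0,0,0,0.3,0.1,-0.1,1,0,0,0,0.6,0.2,-0.3,1,0,0,0,1,0.3,-0.3,1,0,0,0,1,0.3,-0.3,1]' >/dev/null
python3 -m crank '[0,0,-0.02,0.4,0.1,0,1,0,0,-0.04,0.8,0.2,0,1,0,0,-0.075,1,0.3,0,1,0,0,-0.075,1,0.3,0,1,0,0,-0.075,1,0.3,0,1]'
cat > jig.py <<'E'
from h import *
from scipy.optimize import least_squares
J={"drill_jig":[0,0,0],"jig_mouth":[0,0,12],"drill_bush":[0,7,74],"hold_down_pivot":[70,30,77],"ball_knob":[-92.3,30,166]}
def fit(ps):
    A=[];B=[];W=[]
    for p in ps:
        for k,v in J.items():
            for r in imaging.spot_point(p,k)[:1]:
                if r["p"]>.4: A.append(v);B.append(r["location"]);W.append(k)
    A=np.array(A,float);B=np.array(B)
    f=lambda q:(np.c_[np.cos(q[2])*A[:,0]-np.sin(q[2])*A[:,1]+q[0],np.sin(q[2])*A[:,0]+np.cos(q[2])*A[:,1]+q[1],A[:,2]+q[3]]-B)
    r=least_squares(lambda q:f(q).ravel(),[617,162,.16,0],loss="soft_l1",f_scale=4)
    print("x,y,yaw,z",np.round(r.x,3)); 
    for k,e in zip(W,f(r.x)): print(k,e)
    return r.x
E
python3 - <<'E'
from jig import *
w=imaging.snapshot("wrist");save(w,"e.png",s=1.5)
q=fit([w,imaging.snapshot("scene"),imaging.snapshot("side")])
for r in imaging.spot_point(w,"end_stop")[:1]+imaging.spot_point(w,"tube_mid")[:1]: 
    d=np.array(r["location"])-[q[0],q[1],0];c,s=np.cos(q[2]),np.sin(q[2]);print(r["p"],r["location"],"jig",c*d[0]+s*d[1],-s*d[0]+c*d[1])
s=bot.get_state();print(s["time_s"],s["position"],np.array2string(np.array(s["orientation"]),precision=4),np.array(s["q"]))
E
```

```text
time_s: 5.53
position: [518.7, -236.5, 110.5]
orientation: [0.734, 0.68, 0.001, 0.004]
contact_force: [1.2, -1.5, -2.5]
width: 39.2
grip_force: 61.8
time_s: 6.7
position: [619.0, 58.7, 231.7]
orientation: [0.648, 0.762, -0.002, -0.002]
contact_force: [-1.1, -0.8, -3.8]
width: 39.2
grip_force: 62.7
x,y,yaw,z [618.  166.    0.2   0.2]
drill_jig [-1.1 -1.6 -4.7]
jig_mouth [-1.7 -0.6 -0.7]
drill_bush [-4.  -0.2  1.4]
hold_down_pivot [5.3 2.2 0.4]
drill_jig [-2.4 -2.7 -2.4]
jig_mouth [-2.1  3.5  2. ]
drill_bush [1.4 0.2 5.2]
hold_down_pivot [ 1.5 -1.2 -0.5]
ball_knob [-0.5 -1.4 -2.1]
drill_jig [-0.8  4.8 -0.2]
jig_mouth [-0.1  3.4  0.9]
drill_bush [ 2.4 -4.1 -0.7]
hold_down_pivot [3.8 0.3 0.8]
ball_knob [-0.2 -1.   1.1]
0.42 [609.2, 220.7, 15.2] jig 0.6348755405338515 55.39904920900503
0.96 [534.4, -57.6, 21.9] jig -120.62672718526068 -206.02312602555992
7.7 [619.3  57.6 235.2] [ 0.6486  0.7612 -0.     -0.    ] [ 0.   0.2  1.2 -0.   1.8 -0.1]
```

View pics/e.png

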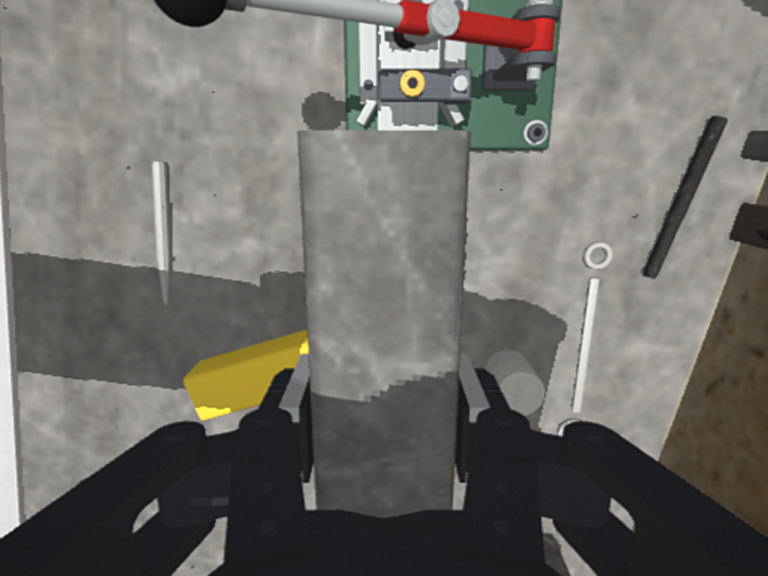

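The wrist view shows the tube held straight. Its head edge is at row 130, the bush at (412,83), and the base corner at (549,150). I'll refine the jig pose from these edges.

Run:
```python
from jig import *
np.set_printoptions(precision=3,suppress=True)
w=imaging.snapshot("wrist")
g=lambda u,v,z:onz(w,(u/1.5,v/1.5),z)
b=g(412,83,74);print("bush",b)
e1,e2=g(472,151,12),g(548,150,12);print("front edge",e1,e2,np.arctan2(*(e2-e1)[[1,0]]))
e3=g(562,5,12);print("side edge",e2,e3,np.arctan2(*(e2-e3)[[0,1]]*[1,-1]))
a1,a2=g(381,97,68),g(470,100,68);print("arm edge",np.arctan2(*(a2-a1)[[1,0]]))
# automatic edges
gray=cv2.cvtColor(w["image"],cv2.COLOR_RGB2GRAY)[:90]
for l in cv2.createLineSegmentDetector().detect(gray)[0][:,0]:
    if np.hypot(l[2]-l[0],l[3]-l[1])>22 and 220<(l[0]+l[2])/2<380:
        a,c=onz(w,l[:2],12),onz(w,l[2:],12); t=np.arctan2(c[1]-a[1],c[0]-a[0])
        print(np.round(l*1.5),round((t+np.pi/4)%(np.pi/2)-np.pi/4,3))
h1,h2=g(298,131,0),g(468,131,0)
for z in(225,230,235,240,250,270): h1,h2=g(298,131,z),g(468,131,z);print(z,h1,h2,np.linalg.norm(h2-h1))
q=fit([w,imaging.snapshot("side")]);print(q)
s=bot.get_state();print(s["position"],2*np.arctan2(s["orientation"][1],s["orientation"][0]))
```

```text
bush [617.928 171.825  74.   ]
front edge [672.502 141.922  12.   ] [728.318 151.685  12.   ] 0.17315884502072137
side edge [728.318 151.685  12.   ] [713.383 246.215  12.   ] 0.15669421162298866
arm edge 0.1293576749832082
[515.  47. 443.  37.] 0.036
[376.  66. 434.  65.] 0.169
[374.  80. 372.  25.] 0.19
[432.  99. 378. 101.] 0.199
[357.  23. 357.  82.] 0.153
[376. 130. 432. 130.] 0.161
[551.  68. 546. 132.] 0.172
[343. 110. 340.  20.] 0.164
[415.  95. 464.  97.] 0.141
[344.  22. 346.  91.] 0.17
[466.   9. 504.  16.] 0.003
[453.  32. 524.  42.] 0.035
[483.  85. 526.  85.] 0.161
225 [580.465 130.82  225.   ] [632.21  139.203 225.   ] 52.419741189538996
230 [581.349 130.717 230.   ] [631.403 138.825 230.   ] 50.70683614584255
235 [582.232 130.613 235.   ] [630.596 138.448 235.   ] 48.99393110214622
240 [583.116 130.509 240.   ] [629.789 138.07  240.   ] 47.28102605845001
250 [584.883 130.302 250.   ] [628.174 137.315 250.   ] 43.855215971057355
270 [588.418 129.888 270.   ] [624.945 135.805 270.   ] 37.003595796272045
x,y,yaw,z [618.417 165.893   0.171  -1.422]
drill_jig [-1.883 -0.907 -1.422]
jig_mouth [ 1.317 -2.107 -0.622]
drill_bush [-1.477 -1.109 -0.722]
hold_down_pivot [ 3.271 -1.402 -1.922]
drill_jig [ 3.017  6.093 -0.522]
jig_mouth [-1.583  1.993 -0.222]
drill_bush [-0.377  8.891 60.778]
hold_down_pivot [-0.429 -1.302  0.478]
ball_knob [-0.848 -2.997  0.678]
[618.417 165.893   0.171  -1.422]
[619.35   57.581 235.292] 1.7302023400635922
```

```bash
python3 -m crank '[0,0,-0.002,0.08,0.173,0.2,1,0,0,-0.002,0.08,0.173,0.5,1,0,0,-0.002,0.08,0.173,0.8,1,0,0,-0.002,0.08,0.173,1,1,0,0,-0.002,0.08,0.173,1,1]' >/dev/null
python3 -m crank '[0,0,0,0,0,0.3,1,0,0,0,0,0,0.5,1,0,0,0,0,0,0.7,1,0,0,0,0,0,0.85,1,0,0,0,0,0,0.85,1,0,0,0,0,0,0.85,1]'
python3 - <<'E'
from jig import *
np.set_printoptions(precision=3,suppress=True)
w=imaging.snapshot("wrist");save(w,"f.png",s=1.5)
s=bot.get_state();print(s["position"],2*np.arctan2(s["orientation"][1],s["orientation"][0]),s["contact_force"])
gray=cv2.cvtColor(w["image"],cv2.COLOR_RGB2GRAY)
for l in cv2.createLineSegmentDetector().detect(gray)[0][:,0]:
    if np.hypot(l[2]-l[0],l[3]-l[1])>30 and 150<(l[0]+l[2])/2<400 and l[1]<300: print(np.round(l*1.5))
E
```

```text
time_s: 9.22
position: [635.2, 68.2, 51.0]
orientation: [0.646, 0.763, -0.0, -0.0]
contact_force: [1.4, 0.6, -2.3]
width: 39.2
grip_force: 62.6
[636.07   68.246  52.41 ] 1.7364211456765095 [ 0.503 -0.47  -2.904]
[284. 112. 311.  59.]
[323. 130. 438. 130.]
[554. 165. 498. 164.]
[255.  63. 250.   1.]
[300. 354. 278. 405.]
[500. 166. 488. 327.]
[453.  51. 310.  50.]
[530. 336. 586. 345.]
[309. 376. 313. 462.]
[272. 331. 257. 106.]
[489. 405. 467. 354.]
[440. 108. 442.  53.]
[511.  64. 501. 113.]
[461. 205. 466. 130.]
[303. 282. 296. 132.]
[301.  38. 387.  42.]
[398.  40. 522.  39.]
[469. 153. 462. 327.]
[260.  87. 265. 149.]
[444.  71. 465. 112.]
[265. 155. 277. 333.]
[303. 183. 305. 232.]
[296. 112. 317.  69.]
[496. 157. 622. 157.]
[306. 245. 310. 342.]
[488. 254. 495. 157.]
[255.   1. 258.  50.]
[483. 329. 488. 256.]
[627.  18. 562.  18.]
```

View pics/f.png

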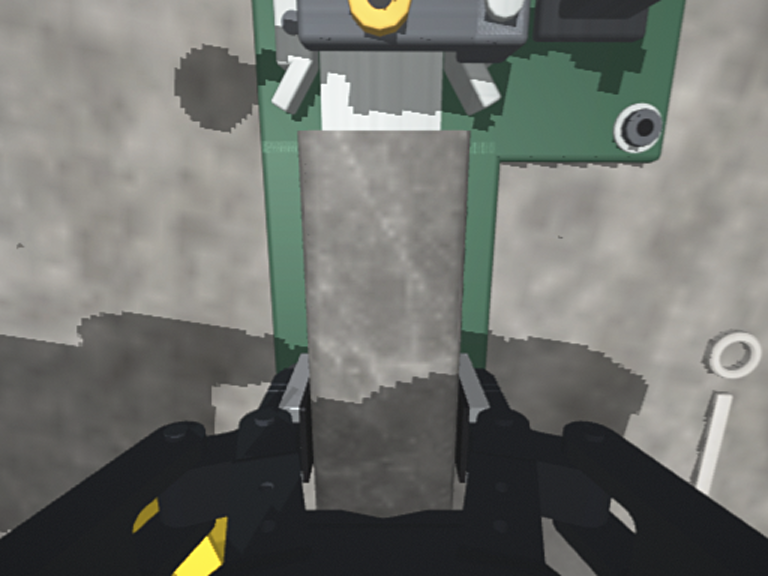

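The tube and jig are aligned: the tongue centre is at column 380 and the tube at 383, so I'll shift by about -1.2 mm. Next I lower it and slide it in.

```bash
python3 -m crank '[0,0,0,0,-0.012,0.15,1,0,0,0,0,-0.012,0.25,1,0,0,0,0,-0.012,0.33,1,0,0,0,0,-0.012,0.33,1,0,0,0,0,-0.012,0.33,1]'
python3 -m crank '[0,0,0,0.06,0,0,1,0,0,0,0.12,0,0,1,0,0,0,0.18,0,0,1,0,0,0,0.24,0,0,1,0,0,0,0.3,0,0,1,0,0,0,0.3,0,0,1]'
```

```text
time_s: 9.68
position: [634.7, 68.0, 18.6]
orientation: [0.646, 0.763, 0.001, 0.001]
contact_force: [-0.2, 0.0, 0.5]
width: 39.1
grip_force: 64.0
time_s: 10.18
position: [629.5, 99.0, 18.6]
orientation: [0.646, 0.764, 0.001, 0.001]
contact_force: [-0.5, -1.1, 5.2]
width: 39.4
grip_force: 64.7
```

```bash
python3 -m crank '[0,0,0,0,0,0,-1,0,0,0,0,0,0,-1,0,0,0,0,0,0,-1,0,0,0,0,0,0,-1,0,0,0,0,0,0,-1,0,0,0,0,0,0,-1]'
python3 -m crank '[0,0,0,0,0,-0.2,-1,0,0,0,0,0,-0.5,-1,0,0,0,0,0,-0.7,-1,0,0,0,-0.2,0,-0.7,-1,0,0,0,-0.5,0,-0.7,0.39,0,0,0,-0.62,0,-0.7,0.39,0,0,0,-0.62,0,-0.7,0.39,0,0,0,-0.62,0,-0.7,0.39,0,0,0,-0.62,0,-0.7,0.39,0,0,0,-0.62,0,-0.7,0.39]'
python3 -m crank '[0,0,0,0,0,0.3,0.39,0,0,0,0,0,0.5,0.39,0,0,0,0,0,0.66,0.39,0,0,0,0,0,0.66,0.39]'
python3 - <<'E'
from jig import *
w=imaging.snapshot("wrist");save(w,"g.png",s=1.5)
E
```

```text
time_s: 10.68
position: [628.9, 97.7, 17.0]
orientation: [0.646, 0.763, -0.0, -0.0]
contact_force: [-0.8, -0.8, 1.0]
width: 85.7
grip_force: 0.0
time_s: 11.52
position: [639.0, 37.5, 86.9]
orientation: [0.646, 0.763, 0.0, -0.0]
contact_force: [0.5, 0.4, -0.4]
width: 25.9
grip_force: 0.0
time_s: 11.85
position: [636.4, 37.5, 16.2]
orientation: [0.646, 0.764, -0.002, -0.003]
contact_force: [-0.0, 0.6, -1.2]
width: 26.3
grip_force: 0.0
```

View pics/g.png

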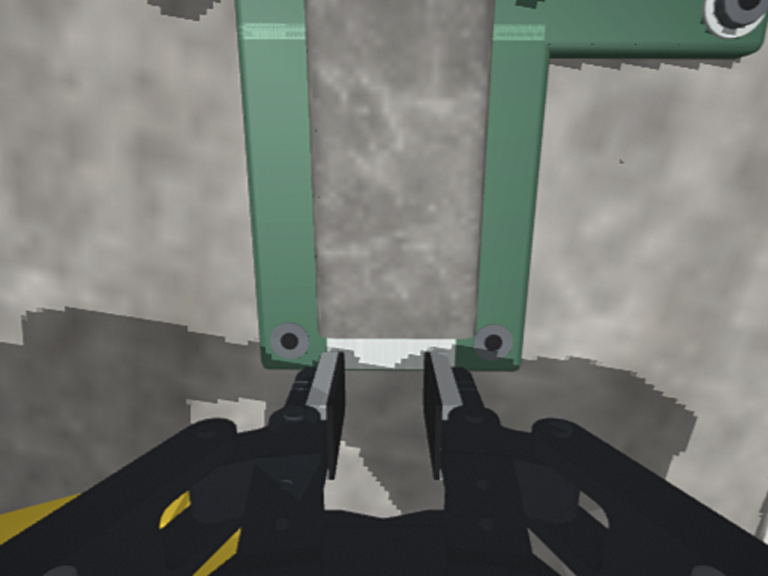

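The wrist view shows the tube on the tongue and in the channel, with its tail at row 338 and the two fingers just behind its side walls. I'll push it in gently.

```bash
python3 -m crank '[0,0,0,0.08,0,0,0.39,0,0,0,0.14,0,0,0.39,0,0,0,0.19,0,0,0.39,0,0,0,0.24,0,0,0.39,0,0,0,0.29,0,0,0.39,0,0,0,0.34,0,0,0.39,0,0,0,0.38,0,0,0.39,0,0,0,0.42,0,0,0.39]'
python3 - <<'E'
from jig import *
np.set_printoptions(precision=3,suppress=True)
w=imaging.snapshot("wrist");sc=imaging.snapshot("scene");sd=imaging.snapshot("side")
for p in(w,sc,sd):
  for n in("end_stop","tube_mid","ball_knob"):
    for r in imaging.spot_point(p,n)[:2]:
        d=np.array(r["location"])-[619,165,0];print(n,round(r["p"],2),np.array(r["location"]),"jig xy",d@[.986,.164,0],d@[-.164,.986,0])
print(bot.get_state()["position"])
E
```

```text
time_s: 12.57
position: [632.6, 78.0, 21.8]
orientation: [0.646, 0.763, 0.0, 0.0]
contact_force: [1.9, -4.7, 3.3]
width: 26.2
grip_force: 2.2
tube_mid 0.56 [621.1 142.7  36.7] jig xy -1.5865999999999798 -22.332200000000014
end_stop 0.43 [610.4 219.3  13.2] jig xy 0.4255999999999798 54.95020000000002
tube_mid 0.7 [621.5 144.2  31.6] jig xy -0.9462000000000019 -20.91880000000001
tube_mid 0.66 [ 416.8 -193.7   15.9] jig xy -258.19599999999997 -320.5174
ball_knob 0.47 [522.6 182.4 168.2] jig xy -92.19679999999998 32.966
end_stop 0.71 [610.1 221.7  11.7] jig xy 0.5234000000000201 57.365799999999986
tube_mid 0.89 [617.  145.5  34.4] jig xy -5.17 -18.899
tube_mid 0.78 [536.9 -56.   24. ] jig xy -117.19460000000002 -204.4416
ball_knob 0.61 [524.8 182.9 165.5] jig xy -89.94560000000004 33.09820000000001
[632.209  77.927  21.077]
```

```bash
python3 -m crank '[0,0,0,0.03,0,0,0.39,0,0,0,0.06,0,0,0.39,0,0,0,0.06,0,0,0.39]'
python3 -m crank '[0,0,0,0.01,0,0,0.39,0,0,0,0.02,0,0,0.39,0,0,0,0.02,0,0,0.39]'
python3 -m crank '[0,0,0,0.01,0,0,0.39,0,0,0,0.02,0,0,0.39,0,0,0,0.02,0,0,0.39]'
```

```text
time_s: 13.42
position: [631.2, 84.2, 21.2]
orientation: [0.646, 0.763, -0.0, -0.0]
contact_force: [-0.5, 0.1, -0.3]
width: 26.3
grip_force: 0.1
time_s: 13.67
position: [630.9, 85.9, 21.2]
orientation: [0.646, 0.763, -0.0, -0.0]
contact_force: [0.1, -1.7, -1.1]
width: 26.1
grip_force: 0.5
time_s: 13.92
position: [630.7, 87.1, 21.3]
orientation: [0.646, 0.763, -0.0, 0.0]
contact_force: [0.6, -5.2, 0.0]
width: 26.1
grip_force: 2.1
```

```bash
python3 -m crank '[0,0,0,0.01,0,0,0.39,0,0,0,0.02,0,0,0.39,0,0,0,0.02,0,0,0.39]'
python3 -m crank '[0,0,0,0.01,0,0,0.39,0,0,0,0.02,0,0,0.39,0,0,0,0.02,0,0,0.39]'
python3 -m crank '[0,0,0,0.01,0,0,0.39,0,0,0,0.02,0,0,0.39,0,0,0,0.02,0,0,0.39]'
```

```text
time_s: 14.17
position: [630.7, 87.2, 21.6]
orientation: [0.647, 0.763, -0.001, 0.002]
contact_force: [0.8, -10.4, -0.7]
width: 25.9
grip_force: 5.0
time_s: 14.42
position: [630.7, 87.4, 22.1]
orientation: [0.647, 0.762, -0.002, 0.003]
contact_force: [-0.2, -15.0, 2.4]
width: 26.1
grip_force: 7.7
time_s: 14.67
position: [630.8, 87.5, 22.5]
orientation: [0.647, 0.762, -0.003, 0.004]
contact_force: [1.2, -20.8, 3.2]
width: 25.7
grip_force: 10.5
```

The tube has stopped against something solid, with no movement from 5 N up to 20 N. I'll back off, rise and check the seating.

```bash
python3 -m crank '[0,0,0,-0.1,0,0,0.39,0,0,0,-0.25,0,0,0.39,0,0,0,-0.3,0,-0.3,0.39,0,0,0,-0.3,0,-0.7,0.39,0,0,0,-0.3,0,-1,0.39,0,0,0,-0.3,0,-1,0.39]' >/dev/null
python3 -m crank '[0,0,0,0.2,0,-0.4,0.39,0,0,0,0.4,0,-0.8,0.39,0,0,0,0.7,0,-1,0.39,0,0,0,0.7,0,-1,0.39,0,0,0,0.7,0,-1,0.39]'
python3 - <<'E'
from jig import *
w=imaging.snapshot("wrist");save(w,"i.png",s=1.5)
np.set_printoptions(precision=1,suppress=True)
for p in(w,imaging.snapshot("scene"),imaging.snapshot("side")):
  for n in("end_stop","tube_mid","ball_knob","jig_mouth"):
    for r in imaging.spot_point(p,n)[:2]:
        d=np.array(r["location"])-[619,165,0]
        if np.linalg.norm(d)<230:print(n,round(r["p"],2),np.array(r["location"]),"jig xy",d@[.986,.164,0],d@[-.164,.986,0])
print(bot.get_state()["position"])
E
```

```text
time_s: 15.58
position: [623.7, 134.9, 223.9]
orientation: [0.645, 0.764, 0.002, 0.001]
contact_force: [-0.5, -0.6, -0.1]
width: 26.2
grip_force: 0.0
end_stop 0.79 [610.2 217.7  13.8] jig xy -0.03399999999995629 53.40539999999998
end_stop 0.47 [441.9  44.3   0.2] jig xy -194.41540000000003 -89.96579999999999
tube_mid 0.94 [618.9 148.3  35. ] jig xy -2.8374000000000206 -16.449799999999986
ball_knob 0.63 [523.6 178.3 168.4] jig xy -91.88319999999997 28.759400000000007
end_stop 0.54 [443.1  42.2   1.1] jig xy -193.57659999999996 -92.2332
end_stop 0.5 [607.6 221.9  11.7] jig xy -1.9087999999999763 57.973000000000006
ball_knob 0.47 [521.9 182.3 167. ] jig xy -92.90340000000002 32.98220000000001
ball_knob 0.23 [618.7 169.7  70.8] jig xy 0.475000000000043 4.683399999999981
jig_mouth 0.81 [614.4 165.6  16.4] jig xy -4.437200000000024 1.345999999999998
jig_mouth 0.27 [619.8 151.   31.5] jig xy -1.507200000000045 -13.935199999999993
end_stop 0.64 [611.7 221.4  13.9] jig xy 2.0518000000000463 56.8076
end_stop 0.52 [440.6  36.8  -0.3] jig xy -196.92719999999997 -97.1476
tube_mid 0.6 [680.3 207.8  77.3] jig xy 67.46099999999996 32.14760000000001
ball_knob 0.53 [520.2 178.2 165.6] jig xy -95.25199999999995 29.21839999999998
jig_mouth 0.94 [618.4 166.3   9.7] jig xy -0.3784000000000206 1.380200000000015
[623.1 133.1 221.3]
```

View pics/i.png

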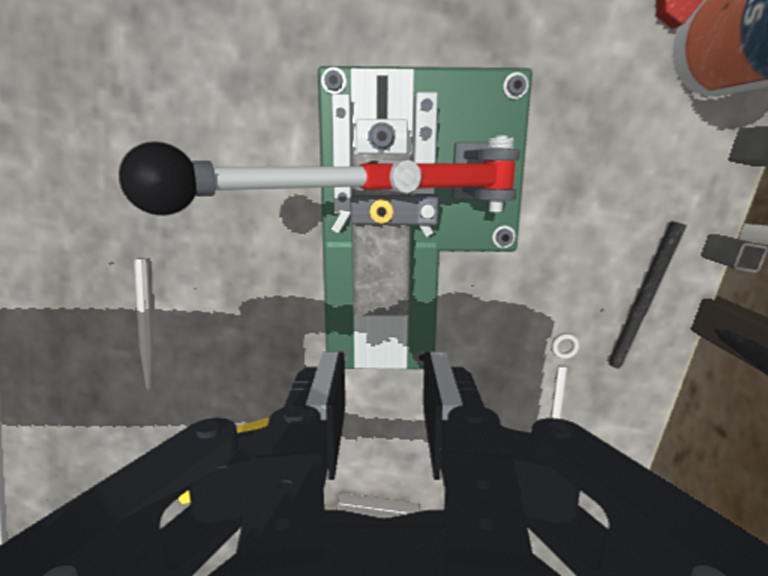

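Run:
```python
from jig import *
w=imaging.snapshot("wrist");save(w,"j.png",(220,60,300,230),3.5)
J=lambda X:np.array([(X-[619,165,0])@[.986,.164,0],(X-[619,165,0])@[-.164,.986,0]])
g=lambda u,v,z:J(onz(w,(u/1.5,v/1.5),z))
print("tail",g(383,315,52),"bush",g(381,211,74),"stop top front",g(382,152,40),"corner(105,-30)",g(515,250,12),"knob c",g(159,178,166),onz(w,(159/1.5,178/1.5),166))
```

```text
tail [ -1.6 -68.1] bush [-2.9  6.6] stop top front [-2.4 41.5] corner(105,-30) [ 98.7 -29.5] knob c [-93.5  30.1] [521.8 179.3 166. ]
```

View pics/j.png

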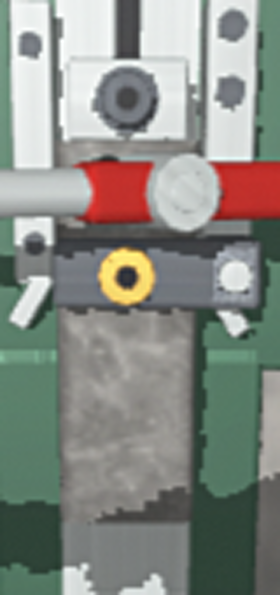

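The tail is at jig y -68.1 and the stop face at 41.5. That is 109.6 mm apart, so the 110 mm tube is fully home, and in the crop it meets the stop at row 138. Next is the knob at about (522,179.5,166).

```bash
python3 -m crank '[0,0,0.03,0.2,-0.3,-0.2,-1,0,0,0.07,0.4,-0.6,-0.2,-1,0,0,0.11,0.62,-0.92,-0.2,-1,0,0,0.15,0.62,-0.92,-0.2,-1,0,0,0.19,0.62,-0.92,-0.2,-1,0,0,0.23,0.62,-0.92,-0.2,-1,0,0,0.27,0.62,-0.92,-0.2,-1,0,0,0.3,0.62,-0.92,-0.2,-1,0,0,0.3,0.62,-0.92,-0.2,-1]'
python3 -m crank '[0,0,0.04,0,0,0,-1,0,0,0.08,0,0,0,-1,0,0,0.12,0,0,0,-1,0,0,0.16,0,0,0,-1,0,0,0.2,0,0,0,-1,0,0,0.2,0,0,0,-1,0,0,0.2,0,0,0,-1]'
python3 - <<'E'
from jig import *
w=imaging.snapshot("wrist")
for p in(w,imaging.snapshot("scene"),imaging.snapshot("side")):
    for r in imaging.spot_point(p,"ball_knob")[:1]: print(r["p"],np.array(r["location"]),pix(p,r["location"]))
    for r in imaging.trace(p,"ball_knob")[:1]:
        m=r["pixels"];v,u=np.nonzero(m);print(len(u),u.min(),u.max(),v.min(),v.max())
s=bot.get_state();print(s["position"],2*np.arctan2(s["orientation"][1],s["orientation"][0])*1000,delta([522,179.5,144],s)*100)
E
```

```text
time_s: 17.13
position: [522.0, 179.2, 241.5]
orientation: [0.923, 0.385, 0.0, 0.0]
contact_force: [0.5, 0.2, -0.9]
width: 85.5
grip_force: 0.0
time_s: 17.72
position: [522.1, 179.1, 241.4]
orientation: [0.996, 0.086, 0.0, -0.0]
contact_force: [-0.1, 1.0, 0.3]
width: 85.5
grip_force: 0.0
0.58 [524.7 176.4 166.9] [260.6 201.8]
4349 233 274 0 225
0.75 [519.1 179.2 166.3] [227.7 218.8]
137 192 229 216 224
0.68 [523.1 179.3 162.9] [244.8 221.8]
340 191 250 216 238
[522.1 179.1 241.3] 166.3821027820849 [-0.1 -0.4 97.3]
```

```bash
python3 -m crank '[0,0,0,0,0,0.3,-1,0,0,0,0,0,0.6,-1,0,0,0,0,0,0.85,-1,0,0,0,0,0,0.97,-1,0,0,0,0,0,0.97,-1,0,0,0,0,0,0.97,-1]'
python3 -m crank '[0,0,0,0,0,0,1,0,0,0,0,0,0,1,0,0,0,0,0,0,1,0,0,0,0,0,0,1,0,0,0,0,0,0,1,0,0,0,0,0,0,1,0,0,0,0,0,0,1,0,0,0,0,0,0,1]'
```

```text
time_s: 18.67
position: [522.1, 179.1, 144.6]
orientation: [0.997, 0.083, -0.0, 0.0]
contact_force: [0.6, 0.0, 1.0]
width: 85.5
grip_force: 0.0
time_s: 19.33
position: [522.0, 180.2, 145.1]
orientation: [0.997, 0.083, 0.0, -0.001]
contact_force: [-2.1, 5.9, 3.4]
width: 27.3
grip_force: 58.7
```

```bash
python3 -m crank '[0,0,0,-0.043,0,0.08,1,0,0,0,-0.08,0,0.166,1,0,0,0,-0.114,0,0.25,1,0,0,0,-0.144,0,0.34,1,0,0,0,-0.144,0,0.34,1]'
python3 - <<'E'
from jig import *
for n in("scene","side","wrist"):
    p=imaging.snapshot(n)
    for r in imaging.spot_point(p,"ball_knob")[:2]: print(n,r["p"],np.array(r["location"]),pix(p,r["location"]))
p=imaging.snapshot("side"); save(p,"k.png",(170,180,310,285),5)
s=bot.get_state();print(s["position"],s["contact_force"],s["width"])
E
```

```text
time_s: 19.75
position: [507.3, 177.8, 109.5]
orientation: [0.997, 0.083, -0.0, -0.001]
contact_force: [-1.0, 5.7, 3.7]
width: 27.0
grip_force: 59.3
scene 0.51 [506.6 180.6 133.8] [230.2 225.9]
side 0.67 [510.1 178.5 130.2] [249.6 231.1]
side 0.35 [684.6 208.8  79. ] [190.8 237. ]
wrist 0.92 [508.8 176.2 130.1] [260.5 268.1]
[508.  177.9 111.5] [-3.3  4.5  5.1] 27.47258978066446
```

View pics/k.png

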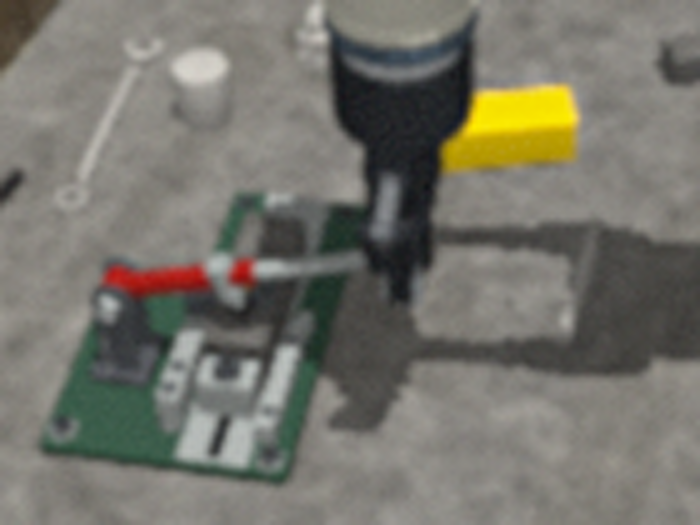

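The crop shows the fingers holding the knob at (400,250), with the lever following them down. The knob measures about 131 mm high, as the arc predicts. I'll continue along the arc.

```bash
python3 -m crank '[0,0,0,-0.025,-0.006,0.09,1,0,0,0,-0.046,-0.006,0.18,1,0,0,0,-0.062,-0.006,0.27,1,0,0,0,-0.073,-0.006,0.36,1,0,0,0,-0.08,-0.006,0.45,1,0,0,0,-0.081,-0.006,0.49,1,0,0,0,-0.081,-0.006,0.49,1,0,0,0,-0.081,-0.006,0.49,1]'
python3 - <<'E'
from jig import *
for n in("scene","side","wrist"):
    p=imaging.snapshot(n)
    for r in imaging.spot_point(p,"ball_knob")[:1]: print(n,r["p"],np.array(r["location"]))
for _ in range(6):
    imaging.snapshot("side");s=bot.get_state();print(s["position"],s["contact_force"],s["width"])
E
```

```text
time_s: 20.77
position: [499.1, 176.5, 61.2]
orientation: [0.997, 0.083, -0.001, -0.001]
contact_force: [-6.3, 3.9, 9.2]
width: 27.1
grip_force: 61.4
scene 0.42 [498.9 178.1  83.3]
side 0.72 [608.1 221.8  12. ]
wrist 0.71 [499.9 179.4  84.4]
[499.2 176.5  61.6] [-6.   3.7  8.4] 27.332150323026777
[499.2 176.5  61.5] [-5.5  3.3  8.6] 27.178517181776062
[499.2 176.5  61.6] [-6.2  3.7  8. ] 27.51811127907251
[499.2 176.5  61.6] [-5.9  3.2  8.5] 27.02763648231713
[499.2 176.5  61.5] [-5.1  3.9  8.2] 27.050829648615252
[499.2 176.5  61.6] [-6.6  4.8  8.3] 26.97212130188165
```

```bash
python3 -m crank '[0,0,0,-0.003,0,0.03,1,0,0,0,-0.006,0,0.057,1,0,0,0,-0.006,0,0.057,1,0,0,0,-0.006,0,0.057,1]'
python3 - <<'E'
from jig import *
c,s_=np.cos(.166),np.sin(.166)
for n in("scene","side","wrist"):
    p=imaging.snapshot(n)
    for r in imaging.spot_point(p,"ball_knob")[:1]+imaging.spot_point(p,"foot_face")[:1]: print(n,r["p"],np.array(r["location"]))
    # rod/lever line: red+rod angle
    if n!="wrist":
        a=[70-185,30,77];b=[70-20,30,77]
        W=lambda j,z:np.array([619+c*j[0]-s_*j[1],165+s_*j[0]+c*j[1],j[2]+z])
        d=pix(p,W(a,0))-pix(p,W(b,0)); print("pred pix at level",pix(p,W(b,0)),pix(p,W([20,30,77],0)))
        for r in imaging.trace(p,"hold_down")[:1]:
            hsv=cv2.cvtColor(p["image"],cv2.COLOR_RGB2HSV);m=r["pixels"]&((hsv[...,0]<8)|(hsv[...,0]>172))&(hsv[...,1]>130)
            v,u=np.nonzero(m);k=np.polyfit(u,v,1);print("red slope",k[0],"level slope",d[1]/d[0],len(u),u.min(),u.max())
s=bot.get_state();print(s["time_s"],s["position"],s["contact_force"],s["width"])
E
```

```text
time_s: 21.7
position: [499.0, 176.4, 56.2]
orientation: [0.997, 0.083, -0.0, -0.0]
contact_force: [-4.9, 4.2, 9.9]
width: 27.2
grip_force: 61.9
scene 0.5 [499.2 178.6  81.2]
pred pix at level [196.8 221. ] [203.1 223.5]
side 0.71 [499.6 176.4  79.2]
pred pix at level [198.3 237.7] [208.2 238.9]
red slope 0.16649355190768256 level slope 0.11786139133290675 126 191 222
wrist 0.9 [500.2 175.1  78.1]
22.25 [499.  176.4  56.3] [-5.4  4.4  9.3] 27.303427854987433
```

The knob is at about 77-79 mm, so the lever is level, with about 9 N on it. I'll hold it steady for more than 3 s.

```bash
Z=; python3 -m crank '[0,0,0,0,0,0.005,1,0,0,0,0,0,0.005,1,0,0,0,0,0,0.005,1,0,0,0,0,0,0.005,1,0,0,0,0,0,0.005,1,0,0,0,0,0,0.005,1,0,0,0,0,0,0.005,1,0,0,0,0,0,0.005,1,0,0,0,0,0,0.005,1,0,0,0,0,0,0.005,1]'
for i in 1 2 3 4; do python3 -m crank '[0,0,0,0,0,0,1,0,0,0,0,0,0,1,0,0,0,0,0,0,1,0,0,0,0,0,0,1,0,0,0,0,0,0,1,0,0,0,0,0,0,1,0,0,0,0,0,0,1,0,0,0,0,0,0,1,0,0,0,0,0,0,1,0,0,0,0,0,0,1]'; done
python3 - <<'E'
from jig import *
for n in("scene","side","wrist"):
    p=imaging.snapshot(n)
    for t in("ball_knob","tube_mid","end_stop"):
        for r in imaging.spot_point(p,t)[:1]: print(n,t,r["p"],np.array(r["location"]))
E
```

```text
time_s: 23.08
position: [499.0, 176.4, 55.8]
orientation: [0.997, 0.083, -0.0, -0.0]
contact_force: [-5.6, 4.6, 9.8]
width: 27.6
grip_force: 61.8
time_s: 23.92
position: [499.0, 176.4, 55.9]
orientation: [0.997, 0.083, 0.0, -0.0]
contact_force: [-6.1, 4.5, 10.5]
width: 27.0
grip_force: 61.8
time_s: 24.75
position: [499.0, 176.4, 55.8]
orientation: [0.997, 0.083, -0.0, -0.0]
contact_force: [-6.4, 4.4, 10.6]
width: 27.0
grip_force: 61.8
time_s: 25.58
position: [499.0, 176.4, 55.9]
orientation: [0.997, 0.083, 0.0, -0.0]
contact_force: [-5.5, 4.4, 9.4]
width: 27.2
grip_force: 61.8
time_s: 26.42
position: [499.0, 176.4, 55.9]
orientation: [0.997, 0.083, 0.0, -0.0]
contact_force: [-5.7, 4.1, 10.4]
width: 27.1
grip_force: 61.8
scene ball_knob 0.51 [500.3 177.1  80.3]
scene tube_mid 0.61 [619.8 151.3  31.4]
scene end_stop 0.6 [ 460.4 -482.2   -2.7]
side ball_knob 0.58 [501.  181.1  77.3]
side tube_mid 0.74 [618.3 154.1  32.4]
side end_stop 0.56 [609.7 222.6   8.6]
wrist ball_knob 0.96 [501.8 175.3  76.2]
wrist tube_mid 0.92 [620.4 151.1  34.2]
wrist end_stop 0.65 [609.5 218.2  12.6]
```

```bash
python3 -c "from plant import bot;print(bot.close_job())"
```

```text
the job is handed in; nothing more can be done
None
```

The tube is fully home against the end stop and released. The gripper is holding the lever about level (knob about 77 mm up, about 10 N), held steady for over 3 s before hand-in. I inferred the 5 mm squeeze from knob height rather than seeing it at the foot, and the force reads slightly above your 7–9 N.

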